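Seat the pot's cap, then run the sample board out to the pointer and hold it

ROBOT

A 6-joint arm with a two-finger parallel gripper is mounted at the origin on a cart in front of the work surface, level with it; the furniture and walls round the work are solid. World frame = base frame: x ahead of the robot, y to its left, z up, the work surface at z = 0. Lengths are in mm, angles in rad, forces in N, time in s.
With the tool pointing down it reaches from about 350 to 875 mm from the base axis. Payload 4.2 kg.
Tool frame: the origin (TCP) lies midway between the tips of the shut fingers; the grasp point (between the pads) lies 19 mm behind it; z points along the fingers, y is the direction in which the jaws open and shut (so a half turn about z gives the same grasp; the last joint's range is limited). The gripper opens to 85 mm and grips with 20 to 120 N. Pads are 22 mm wide; open, the fingers measure 114 mm over their backs; the gripper's body (76 mm by 85 mm) begins 54 mm behind the grasp point. The pads swing forward as they close: fully open they stand 13 mm farther back than shut.
Start: joints at [1.418, 0.385, 0.008, 0, -1.194, -0.259], TCP at [250.129, 572.743, 231.312] pointing down, gripper open.
Joint ranges: [-3.14, 3.14], [-1.21, 2.06], [-1.07, 1.41], [-3.16, 2.05], [-2.99, -0.16], [-3.1, 3.1]. Speed limits (rad/s): [2.79, 2.79, 3.14, 3.14, 3.14, 3.14].

INTERFACE

Orientations are given as a unit quaternion [x, y, z, w].
In Python, from bench import read_state, get_image, job_done, search_frame, regions_of gives the robot as it stands.
- The arm moves only by the tool servo_tool, never from a script. Its arguments are lists of equal length, an entry for each row: "turn": the turn, a rotation vector about the world's x, y, z in rad, a list of three; "dp": the shift along the world's x, y, z in m, a list of three; "fingers": the finger opening in m, from 0 to 0.0854. In form: {"turn": [[rx, ry, rz], ...], "dp": [[tx, ty, tz], ...], "fingers": [fingers, ...]}. A call has exactly 5 rows; each row shifts and turns the pose as measured when the row begins; what a row does not reach is not made up. A row lasts 1/8 s, in which the tool goes at most 62.5 mm and 10.7 degrees, less where a joint would pass 70% of its speed; a pose out of reach is approached as far as the arm can. A call is refused whole if a number of a shift passes 0.0625 or a number of a turn 0.188, either way. A call with a gripper value outside its range is refused whole. The fingers move at their own pace and stop on an object; the grip force is fixed at half the most. Time passes only in rows, so rows that do not move let the fingers close, or fill a call up. It gives the time, the measured TCP pose, the force and the opening at its end, in the units of the state.
- read_state(): the state, without advancing time (a new reading comes with each control period).
- get_image(name): name is "scene" or "top" or "wrist"; returns a dict with "img" (420x560x3 uint8, red, green, blue), "vfov" (degrees; the focal length in pixels is half the picture's height over the tangent of half this angle, whatever the lens; pixels are square), "cx", "cy" (the principal point, pixels), "k1" (the pictures are not rectified: a ray, as slopes to the right and down, at radius r is drawn at 1 + k1 r^2 times it, then the intrinsics apply), "world_from_camera" (4x4, takes a point from camera to world coordinates); the wrist camera has in their place "mount" (4x4, takes a point from camera to tool coordinates, whose origin is the TCP and whose axes are the flange's). Camera axes: x right, y down, z forward; pixel columns grow to the right and rows downward; lengths in mm; the calibration is good to about 2 mm. A picture is of the moment at which its call begins: read the wrist's pose just before it. There is no depth.
- job_done(): hands the job in, once; it reports no verdict.
Trained networks look in the newest picture that a camera, given by its name, has taken for a name from the list of things; names that differ only in an ending like _2 or _b are one class to them, and where a whole thing is asked for, a point or a joint stands for the part that bears it (a point fixed in the world has none). Each returns a list of dicts, best first, with "score" (0 to 1); they miss things now and then, are a little off and sometimes report something else, mostly with a low value. They report only what shows in the picture. A call takes as long as a camera call. They do not tell look-alikes from the thing itself.
- search_frame(query, camera): "box" ([left, top, width, height] in pixels, round what is visible of it).
- regions_of(query, camera): "region" (420x560 bool, what is visible of it) and "box" ([left, top, width, height] in pixels, round what is visible of it).
The state is a dict: "clock": time; "joints": joint angles; "joint_vel": joint speeds; "joint_efforts": joint torques, N m; "position": TCP position; "ee_rot": TCP orientation; "contact_force": force on the tool from outside, world axes, zero at the start; "wrist_torque": the same for the moment, N m; "gripper_width": finger opening in mm.
Only numpy, scipy, OpenCV 4.12 (cv2) and the standard library are available. Lean on these libraries where they do the work, as an engineer would, in place of code of your own. Each camera call takes 0.05 s, during which the arm holds its last target. There are 200 camera calls.

TASK

Press the white cap of the steel sample pot fully home while the board still lies well supported on its stand. Then, without lifting the board off the stand, slide it straight out over the stand's edge until its front edge is level with the tip of the pointer post; the pot makes it front-heavy there, so keep hold of it (the square handle is there for that) to keep it flat, and finish while still holding it at the mark. Leave the vial, the open tin and the eraser where they are.

Things in the scene. Friction and masses are not known exactly. Their poses are not given: they have to be found in the camera images.
- stand_edge (a point): Middle of the upper front edge of the fixed stand, a low bridge with white top on grey side panels, 250 mm long (x) x 120 mm wide (y), no fences; its top is 60 mm above the bench. Stand axes: x is the direction in which the board slides out over this edge, y to the left of that, z up. The stand stretches 250 mm back (-x) from here
- board_front (a point): Middle of the upper front edge of the loose grey sample board, 260 (x) x 90 (y) x 10 mm, lying on the stand; x points forward (out), z up. Starts square to the stand within 2 degrees, overhanging 0 to 20 mm. Handle 235 mm, pot 45 mm behind this point, on the midline. About 0.65 kg, centre of mass about 95 mm behind this point: unheld, it tips at any larger overhang
- handle_mid (a point): Centre, half-way up, of the upright square aluminium handle at the rear of the board: 24 x 24 mm (faces square to the board axes), 50 mm tall, from 70 to 120 mm above the bench while the board is flat; fixed to the board. Has the board's axes
- cap_top (a point): Centre of the flat top of the white push-on cap (54 mm diameter, 18 mm tall) on the steel pot (56 mm diameter) near the board's front end. The top is 8 mm above its seated height at joint value 0; seated, it is 110 mm above the bench. Has the board's axes
- cap (a joint): How far the cap has been pressed down, m: 0 = standing 8 mm proud with the pot's neck showing, 0.008 = fully home, rim on the pot's shoulder. Starts at 0 to 0.002. It moves with a push of about 5 N (stiff sliding friction, no spring) and stays where it is left
- pointer_tip (a point): Tip of the pointer post's horizontal needle, 65 mm above the bench (board mid-thickness), about 15 mm clear of the board's +y side, 120 to 145 mm in front of the stand's edge: the mark for the board's front edge. Has the stand's axes. The post is fixed (48 mm round base, 10 mm rod, 93 mm tall), 42 mm further to +y than the tip
- vial_mid (a point): Centre of a closed vial, 27 mm diameter x 85 mm tall, upright, on the bench to the right: bystander
- open_tin_mid (a point): Centre of a white open tin, 56 mm diameter x 28 mm tall, on the bench to the right: bystander
- eraser_mid (a point): Centre of an eraser, 21 x 46 x 12 mm, lying on the bench near its front edge: bystander
- board: The sample board as a whole: its origin is the middle of its underside, 130 mm behind and 10 mm below the front-edge point; same axes
There are look-alikes about, which are no part of the job. Of the things that look like the part that bears pointer_tip, take the one that is farthest from the robot's base at the start.

How it is judged:
By the outcome, as a careful person would: the job done as asked, in the order asked, and still so for the second after the job is handed in, while the arm keeps its last pose, push and grip.
It also fails if it takes over 45 s, if anything falls off the work surface, if the arm or the gripper's body presses on something with over 40 N, if the wrist force passes 120 N, or if a joint passes its speed limit or range.

## Working session

There is one attempt and no reset: what is moved stays moved. The work goes in short steps, Python scripts to look and compute and a tool call to move; the robot and the scene stay as the last step left them, time stands still between calls to the robot, and variables do not carry over. Pictures are saved under pics/ and viewed, about 8 in all and at most 12, crops included, and the job is handed in when it is done.

Besides the shell and the picture viewer there is one more tool, called after "Emit:" by a JSON object that holds its "fn" and its "kwargs", one argument or row to a line. servo_tool: Moves the arm, as the interface text tells. Its arguments: {"type":"object","properties":{"turn":{"type":"array","items":{"type":"array","items":{"type":"number"}}},"dp":{"type":"array","items":{"type":"array","items":{"type":"number"}}},"fingers":{"type":"array","items":{"type":"number"}}},"required":["turn","dp","fingers"]}

```bash
mkdir -p pics; cat > h.py <<'E'
import numpy as np, cv2
from bench import *
def K(c):
    h,w=c["img"].shape[:2]; f=h/2/np.tan(np.radians(c["vfov"])/2); return f
def ray(c,u,v,T=None):
    f=K(c); d=np.array([(u-c["cx"])/f,(v-c["cy"])/f]); s=d.copy()
    for _ in range(20): s=d/(1+c["k1"]*(s@s))
    T=np.array(c["world_from_camera"]) if T is None else T
    return T[:3,3],T[:3,:3]@np.array([s[0],s[1],1])
def atz(c,u,v,z,T=None):
    o,d=ray(c,u,v,T); return o+d*(z-o[2])/d[2]
def proj(c,p,T=None):
    T=np.array(c["world_from_camera"]) if T is None else T
    q=T[:3,:3].T@(np.asarray(p,float)-T[:3,3]); s=q[:2]/q[2]; s=s*(1+c["k1"]*(s@s)); return s*K(c)+[c["cx"],c["cy"]]
def save(c,n,crop=None,s=1):
    i=c["img"][...,::-1]
    if crop: x,y,w,h=crop; i=i[y:y+h,x:x+w]
    cv2.imwrite("pics/"+n,cv2.resize(i,None,fx=s,fy=s,interpolation=cv2.INTER_CUBIC))
E
python3 - <<'E'
from h import *
for n in ("scene","top"):
    c=get_image(n); save(c,n+"0.png"); print(n,c["vfov"],c["k1"],np.round(c["world_from_camera"],3).tolist())
    for q in ("board","handle_mid","cap_top","pointer_tip","vial_mid","open_tin_mid","eraser_mid","stand_edge"):
        try: print(q,[(np.round(r["box"]).tolist(),round(r["score"],2)) for r in search_frame(q,n)])
        except Exception as e: print(q,e)
print(read_state())
E
```

```text
scene 55.49818558139814 -0.004743253481636148 [[0.524, -0.449, 0.724, -108.449], [-0.852, -0.251, 0.46, -497.0], [-0.025, -0.858, -0.514, 572.108], [0.0, 0.0, 0.0, 1.0]]
board [([169.0, 184.0, 112.0, 46.0], 0.61)]
handle_mid [([172.0, 183.0, 108.0, 52.0], 0.84), ([396.0, 244.0, 16.0, 38.0], 0.48)]
cap_top [([242.0, 195.0, 28.0, 17.0], 0.72)]
pointer_tip [([332.0, 231.0, 22.0, 39.0], 0.96), ([310.0, 300.0, 26.0, 49.0], 0.93), ([297.0, 259.0, 19.0, 42.0], 0.62), ([316.0, 194.0, 22.0, 42.0], 0.59)]
vial_mid [([397.0, 243.0, 14.0, 36.0], 0.86)]
open_tin_mid [([364.0, 296.0, 29.0, 32.0], 0.65)]
eraser_mid [([268.0, 305.0, 17.0, 16.0], 0.48)]
stand_edge [([162.0, 212.0, 98.0, 43.0], 0.74)]
top 55.508003727242176 -0.045501631133310634 [[-0.005, -0.983, 0.184, 379.43], [-1.0, 0.001, -0.026, -57.841], [0.026, -0.184, -0.983, 1022.149], [0.0, 0.0, 0.0, 1.0]]
board [([157.0, 179.0, 108.0, 63.0], 0.57), ([235.0, 185.0, 20.0, 27.0], 0.53)]
handle_mid [([151.0, 181.0, 115.0, 57.0], 0.88)]
cap_top [([232.0, 188.0, 24.0, 23.0], 0.63), ([306.0, 277.0, 19.0, 12.0], 0.3)]
pointer_tip [([325.0, 192.0, 1
[... 317 characters left out ...]
]
{'clock': 0.9, 'joints': array([ 1.41762433e+00,  3.84656714e-01,  7.89234139e-03,  2.08496497e-05,
       -1.19397445e+00, -2.58629520e-01]), 'joint_vel': array([-0.00202058,  0.00082421,  0.00117961,  0.00110778,  0.00024044,
        0.00110521]), 'joint_efforts': array([ 7.50495201e-04, -3.92078662e+01,  1.88616675e+01,  4.19054925e+00,
       -2.92239038e-04,  4.73403205e-06]), 'position': array([250.12089109, 572.7507132 , 231.33832423]), 'ee_rot': array([ 9.78878006e-01, -2.04445219e-01,  8.16473453e-06, -2.92220728e-05]), 'contact_force': array([ 0.53978455, -0.47552279, -0.71486691]), 'wrist_torque': array([-0.01611068,  0.04415419,  0.05051418]), 'gripper_width': 85.3540819521162}
```

View images.

```bash
python3 - <<'E'
import cv2
a=cv2.imread("pics/top0.png")[120:320,130:430]; cv2.imwrite("pics/a.png",cv2.resize(a,None,fx=2.6,fy=2.6,interpolation=cv2.INTER_CUBIC))
a=cv2.imread("pics/scene0.png")[160:370,150:430]; cv2.imwrite("pics/b.png",cv2.resize(a,None,fx=2.8,fy=2.8,interpolation=cv2.INTER_CUBIC))
E
```

```text
(no output)
```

View pics/a.png

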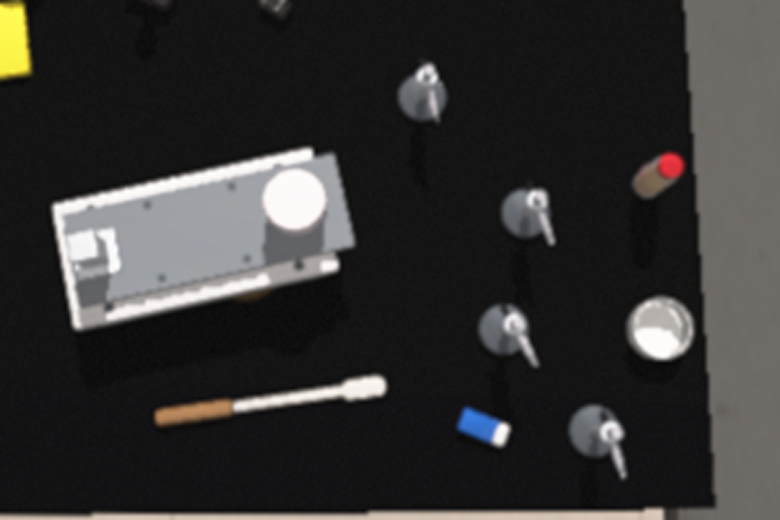

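View pics/b.png

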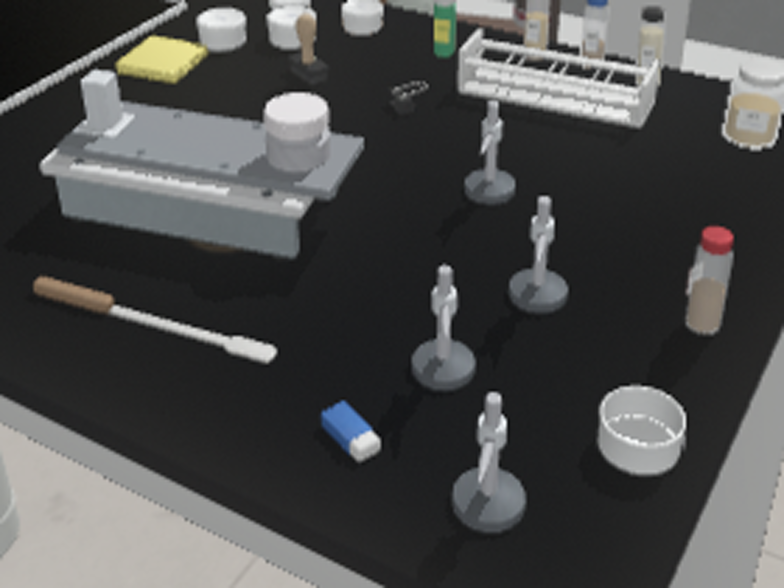

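Top view: board with cap (crop 295,198) and handle (85,247) points to -y. Four pointer posts are candidates, at crop px (422,90), (525,212), (503,330) and (600,432). The farthest from the base (up = +x) is the first, full px ~(292,155), tip ~(298,166). Also cap look-alikes: white tins behind.

```bash
cat > m.py <<'E'
from h import *
def pts(c,off,s,P):
    for n,(x,y,z) in P.items():
        u=off[0]+(x+.5)/s-.5; v=off[1]+(y+.5)/s-.5
        print(n,np.round([u,v],1),np.round(atz(c,u,v,z),1))
E
python3 - <<'E'
from m import *
c=get_image("top")
pts(c,(130,120),2.6,dict(fl=(335,155,70),fr=(354,246,70),cap=(294,199,116),hand=(82,246,120),tip=(437,121,65),post=(428,73,93),base=(422,97,0),sbl=(53,203,60),sbr=(77,329,60),sfr=(338,265,60),sfl=(311,150,60),b2=(525,212,0),b3=(503,330,0),b4=(597,432,0)))
save(c,"c1.png",(215,130,100,90),7)
c=get_image("scene")
pts(c,(150,160),2.8,dict(cap=(297,110,116),hand=(101,78,120),fr=(330,193,70),fl=(362,147,70),tip=(489,152,65),base=(490,184,0),sfr=(299,208,60)))
save(c,"c2.png",(300,185,50,55),10)
a=cv2.imread("pics/c1.png");b=cv2.imread("pics/c2.png")
E
```

```text
fl [258.5 179.3] [615.  -42.8  70. ]
fr [265.8 214.3] [528.2 -60.7  70. ]
cap [242.8 196.2] [563.3  -7.2 116. ]
hand [161.2 214.3] [520.6 177.9 120. ]
tip [297.8 166.2] [ 649.8 -140.2   65. ]
post [294.3 147.8] [ 688.5 -130.1   93. ]
base [292. 157.] [ 693.7 -130.8    0. ]
sbl [150.1 197.8] [571.  222.9  60. ]
sbr [159.3 246.2] [452.5 194.7  60. ]
sfr [259.7 221.6] [511.8 -45.7  60. ]
sfl [249.3 177.4] [622.4 -19.8  60. ]
b2 [331.6 201.2] [ 573.5 -233.2    0. ]
b3 [323.2 246.6] [ 455.  -207.7    0. ]
b4 [359.3 285.8] [ 355.4 -297.1    0. ]
cap [255.8 199. ] [562.1  -8.  116. ]
hand [185.8 187.5] [520.  174.7 120. ]
fr [267.5 228.6] [526.4 -62.3  70. ]
fl [279.  212.2] [602.  -46.7  70. ]
tip [324.3 214. ] [ 655.9 -143.7   65. ]
base [324.7 225.4] [ 701.9 -124.8    0. ]
sfr [256.5 234. ] [507.6 -43.6  60. ]
```

View pics/c1.png

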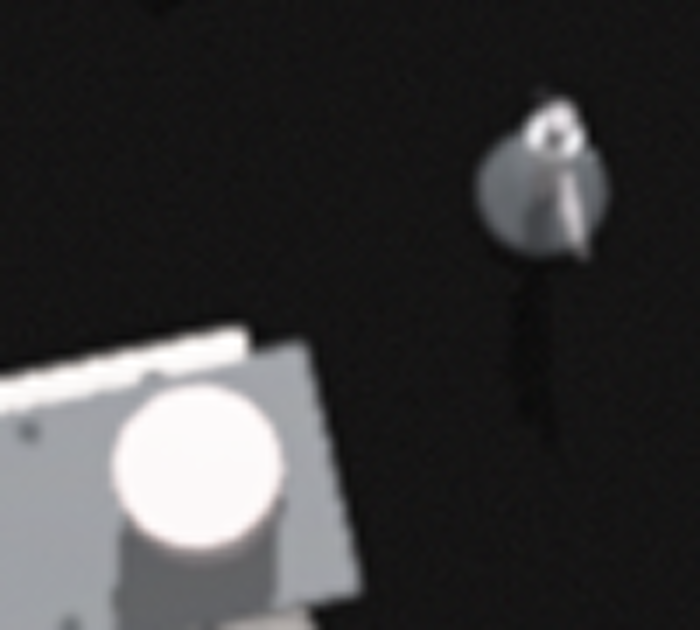

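Confirmed: the post at crop (540,190) with needle tip at (587,258) is the farthest one, and it sits about 57 mm left of and 124 mm ahead of the stand edge, which fits the description. Board heading is about -77°, overhang about 19 mm. Now moving towards the cap with the fingers shut.

Emit:
{"fn": "servo_tool", "kwargs": {
  "turn": [
    [0,0,0.1],
    [0,0,0.1],
    [0,0,0.1],
    [0,0,0.1],
    [0,0,0.1]
  ],
  "dp": [
    [0.028,-0.052,0],
    [0.028,-0.052,0],
    [0.028,-0.052,0],
    [0.028,-0.052,0],
    [0.028,-0.052,0]
  ],
  "fingers": [0,0,0,0,0]
}}

```text
clock: 1.62
position: [391.6, 308.8, 230.8]
ee_rot: [0.998, 0.056, 0.001, -0.001]
contact_force: [0.8, -0.6, -0.2]
gripper_width: 0.2
```

Emit:
{"fn": "servo_tool", "kwargs": {
  "turn": [
    [0,0,0.1],
    [0,0,0.04],
    [0,0,0],
    [0,0,0],
    [0,0,0]
  ],
  "dp": [
    [0.028,-0.052,0],
    [0.028,-0.052,0],
    [0.028,-0.052,0],
    [0.028,-0.052,0],
    [0.028,-0.052,0]
  ],
  "fingers": [0,0,0,0,0]
}}

```text
clock: 2.25
position: [535.3, 40.1, 233.1]
ee_rot: [0.992, 0.13, 0.004, -0.002]
contact_force: [1.4, 0.5, -0.2]
gripper_width: -0.1
```

```bash
cat >> m.py <<'E'
from scipy.spatial.transform import Rotation as R
def wrist():
    s=read_state(); c=get_image("wrist"); T=np.eye(4); T[:3,:3]=R.from_quat(s["ee_rot"]).as_matrix(); T[:3,3]=s["position"]
    return c,T@np.array(c["mount"]),s
E
python3 - <<'E'
from m import *
c,T,s=wrist(); save(c,"w1.png"); np.save("T1.npy",T); print(s["position"],s["ee_rot"])
for q in ("cap_top","handle_mid","pointer_tip"): print(q,[(np.round(r["box"]).tolist(),round(r["score"],2)) for r in search_frame(q,"wrist")])
print(proj(c,[562.8,-7.5,116],T),proj(c,[573.4,-51,70],T),proj(c,[650,-141,65],T),c["k1"])
E
```

```text
[535.2861443   40.07058813 233.09294631] [ 0.99155113  0.12965587  0.00357384 -0.0017126 ]
cap_top [([302.0, 154.0, 64.0, 62.0], 0.76)]
handle_mid [([97.0, 120.0, 282.0, 96.0], 0.48), ([103.0, 104.0, 252.0, 127.0], 0.4)]
pointer_tip [([420.0, 268.0, 62.0, 67.0], 0.89), ([432.0, 60.0, 84.0, 64.0], 0.8), ([472.0, 190.0, 78.0, 66.0], 0.77), ([458.0, 338.0, 18.0, 13.0], 0.74)]
[337.09638996 183.42958776] [373.66286173 174.58812382] [482.53613527 123.13628613] -0.06851915861429374
```

View pics/w1.png

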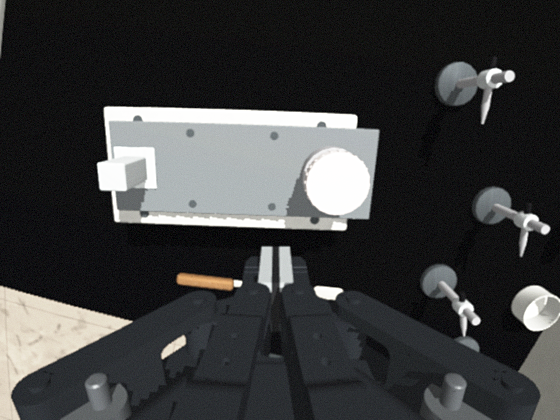

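The wrist view shows the cap at (337,182), front corners at (379,129) and (370,219), and tip at (486,123). All are close to the predictions.

```bash
python3 - <<'E'
from m import *
c,T,s=wrist()
P=dict(cap=(337.5,182.5,116),fl=(379,129,70),fr=(370.5,219,70),bl=(109,122,70),br=(117,213,70),tip=(486,123,65),sfl=(357,115.5,60),sfr=(346.5,229.5,60),sbl=(104,107,60),sbr=(114.5,222,60),handtop=(110.5,176,120))
pts(c2:=c,(0,0),1,{}) 
W={n:atz(c,u,v,z,T) for n,(u,v,z) in P.items()}
for n,w in W.items(): print(n,np.round(w,1))
for a,b in (("fl","fr"),("bl","br"),("sbl","sfl"),("sbr","sfr"),("bl","fl"),("br","fr")):
    d=W[b]-W[a]; print(a,b,np.linalg.norm(d).round(1),np.degrees(np.arctan2(d[1],d[0])).round(2))
E
```

```text
cap [562.8  -6.9 116. ]
fl [615.  -40.8  70. ]
fr [528.1 -62.5  70. ]
bl [557.4 209.1  70. ]
br [468.5 190.2  70. ]
tip [ 649.5 -143.6   65. ]
sfl [621.9 -19.1  60. ]
sfr [508.1 -45.4  60. ]
sbl [569.  220.9  60. ]
sbr [453.3 196.1  60. ]
handtop [521.5 177.5 120. ]
fl fr 89.6 -166.0
bl br 90.9 -167.98
sbl sfl 245.8 -77.59
sbr sfr 247.7 -77.22
bl fl 256.5 -77.03
br fr 259.6 -76.73
```

Emit:
{"fn": "servo_tool", "kwargs": {
  "turn": [
    [0,0,-0.033],
    [0,0,0],
    [0,0,0],
    [0,0,0],
    [0,0,0]
  ],
  "dp": [
    [0.014,-0.024,-0.03],
    [0.014,-0.024,-0.03],
    [0,0,-0.02],
    [0,0,0],
    [0,0,0]
  ],
  "fingers": [0,0,0,0,0]
}}

```text
clock: 3.12
position: [562.6, 0.5, 153.5]
ee_rot: [0.993, 0.119, 0.006, -0.002]
contact_force: [-0.5, 0.1, -0.1]
gripper_width: -0.1
```

Emit:
{"fn": "servo_tool", "kwargs": {
  "turn": [
    [0,0,-0.01],
    [0,0,0],
    [0,0,0],
    [0,0,0],
    [0,0,0]
  ],
  "dp": [
    [0,-0.0075,-0.015],
    [0,0,-0.01],
    [0,0,-0.007],
    [0,0,-0.004],
    [0,0,-0.003]
  ],
  "fingers": [0,0,0,0,0]
}}

```text
clock: 3.75
position: [563.3, -6.2, 115.0]
ee_rot: [0.993, 0.115, 0.008, -0.002]
contact_force: [-3.3, 2.0, 6.7]
gripper_width: -0.1
```

Emit:
{"fn": "servo_tool", "kwargs": {
  "turn": [
    [0,0,0],
    [0,0,0],
    [0,0,0],
    [0,0,0],
    [0,0,0]
  ],
  "dp": [
    [0,0,-0.003],
    [0,0,-0.003],
    [0,0,-0.003],
    [0,0,-0.003],
    [0,0,-0.003]
  ],
  "fingers": [0,0,0,0,0]
}}

```text
clock: 4.38
position: [563.3, -6.2, 110.0]
ee_rot: [0.993, 0.117, 0.009, -0.001]
contact_force: [-7.4, 2.4, 14.5]
gripper_width: -0.1
```

Emit:
{"fn": "servo_tool", "kwargs": {
  "turn": [
    [0,0,0],
    [0,0,0],
    [0,0,0],
    [0,0,0],
    [0,0,0]
  ],
  "dp": [
    [0,0,-0.004],
    [0,0,-0.005],
    [0,0,-0.005],
    [0,0,-0.005],
    [0,0,-0.005]
  ],
  "fingers": [0,0,0,0,0]
}}

```text
clock: 5.0
position: [563.4, -6.2, 109.9]
ee_rot: [0.993, 0.121, 0.012, 0.002]
contact_force: [-11.8, 2.6, 26.1]
gripper_width: 0.1
```

Cap stopped at 109.9 mm with 26 N, so it is home. Rising and moving over the handle.

Emit:
{"fn": "servo_tool", "kwargs": {
  "turn": [
    [0,0,0],
    [0,0,0],
    [0,0,0],
    [0,0,0],
    [0,0,0]
  ],
  "dp": [
    [0,0,0.03],
    [0,0,0.03],
    [-0.0105,0.046,0.02],
    [-0.0105,0.046,0],
    [-0.0105,0.046,0]
  ],
  "fingers": [0,0,0.085,0.085,0.085]
}}

```text
clock: 5.62
position: [532.6, 133.0, 195.0]
ee_rot: [0.993, 0.118, 0.015, 0.001]
contact_force: [0.7, 0.4, -0.3]
gripper_width: 54.4
```

```bash
python3 - <<'E'
from m import *
c,T,s=wrist(); save(c,"w2.png"); print(s["position"],s["ee_rot"])
M=R.from_quat(s["ee_rot"]).as_matrix(); print(M.round(3)); 
print("jaw yaw",np.degrees(np.arctan2(M[1,1],M[0,1])))
# rotvec (world) to point straight down with jaws along -77 deg
a=np.radians(-77.0); y=np.array([np.cos(a),np.sin(a),0])*np.sign(M[:2,1]@[np.cos(a),np.sin(a)]); z=np.array([0,0,-1.]); D=np.c_[np.cross(y,z),y,z]
print("turn",R.from_matrix(D@M.T).as_rotvec().round(4), "dp",np.round([520.8,178,150]-s["position"],1))
E
```

```text
[532.5689633  133.01089778 195.02140749] [9.92916734e-01 1.17830619e-01 1.52177141e-02 8.51863215e-04]
[[ 0.972  0.234  0.03 ]
 [ 0.234 -0.972  0.002]
 [ 0.03   0.005 -1.   ]]
jaw yaw -76.46912460795754
turn [-0.0018  0.0304 -0.0093] dp [-11.8  45.  -45. ]
```

View pics/w2.png

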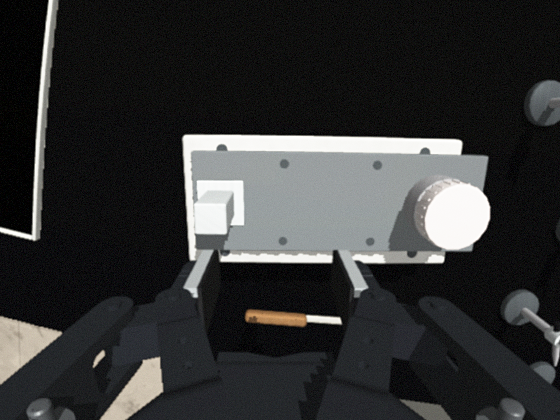

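Handle top is centred at about (212,218) and board corners are at (487,156) and (472,251). The cap is seated and the board appears unmoved.

```bash
python3 - <<'E'
from m import *
c,T,s=wrist()
for n,(u,v,z) in dict(hand=(212,218,120),cap=(452,214.5,110),fl=(487.5,156,70),fr=(472.5,251,70),pl_bl=(198,181,70),pl_br=(197,229,70),pl_fr=(243,227,70),pl_fl=(244,181,70)).items(): print(n,atz(c,u,v,z,T).round(1))
E
```

```text
hand [521.7 179.9 120. ]
cap [564.1   2.4 110. ]
fl [616.1 -35.8  70. ]
fr [529.5 -57.3  70. ]
pl_bl [534.4 204.3  70. ]
pl_br [491.1 197.4  70. ]
pl_fr [502.7 157.6  70. ]
pl_fl [543.7 165.6  70. ]
```

Emit:
{"fn": "servo_tool", "kwargs": {
  "turn": [
    [0,0.015,-0.005],
    [0,0.015,-0.004],
    [0,0,0],
    [0,0,0],
    [0,0,0]
  ],
  "dp": [
    [-0.006,0.023,0],
    [-0.006,0.022,0],
    [0,0,-0.02],
    [0,0,0],
    [0,0,0]
  ],
  "fingers": [0.085,0.085,0.085,0.085,0.085]
}}

```text
clock: 6.35
position: [520.7, 182.3, 175.3]
ee_rot: [0.993, 0.116, 0.001, -0.001]
contact_force: [0.2, -0.2, -0.4]
gripper_width: 85.0
```

Emit:
{"fn": "servo_tool", "kwargs": {
  "turn": [
    [0,0,0],
    [0,0,0],
    [0,0,0],
    [0,0,0],
    [0,0,0]
  ],
  "dp": [
    [0,-0.0045,-0.025],
    [0,0,-0.025],
    [0,0,-0.025],
    [0,0,-0.018],
    [0,0,0]
  ],
  "fingers": [0.085,0.085,0.085,0.085,0.085]
}}

```text
clock: 6.98
position: [524.1, 177.6, 84.6]
ee_rot: [0.993, 0.115, 0.005, -0.003]
contact_force: [0.5, 0.1, 0.0]
gripper_width: 85.3
```

Emit:
{"fn": "servo_tool", "kwargs": {
  "turn": [
    [0,0.006,0],
    [0,0,0],
    [0,0,0],
    [0,0,0],
    [0,0,0]
  ],
  "dp": [
    [-0.003,0,-0.004],
    [0,0,0],
    [0,0,0],
    [0,0,0],
    [0,0,0]
  ],
  "fingers": [0.085,0.032,0.032,0.032,0.032]
}}

```text
clock: 7.6
position: [523.1, 178.6, 84.0]
ee_rot: [0.993, 0.115, 0.005, -0.005]
contact_force: [0.1, -0.6, -0.1]
gripper_width: 31.6
```

```bash
python3 - <<'E'
from m import *
c,T,s=wrist(); save(c,"w3.png"); np.save("T3.npy",T); print(s["position"],s["ee_rot"],s["contact_force"])
M=R.from_quat(s["ee_rot"]).as_matrix(); print(M[:,2].round(4),"jaw yaw",np.degrees(np.arctan2(M[1,1],M[0,1])))
E
```

```text
[523.08267143 178.58197766  84.01617073] [ 0.99334846  0.11495702  0.00475454 -0.00459517] [ 0.09900502 -0.56684572 -0.05140912]
[ 0.0084  0.0102 -0.9999] jaw yaw -76.79500027130904
```

View pics/w3.png

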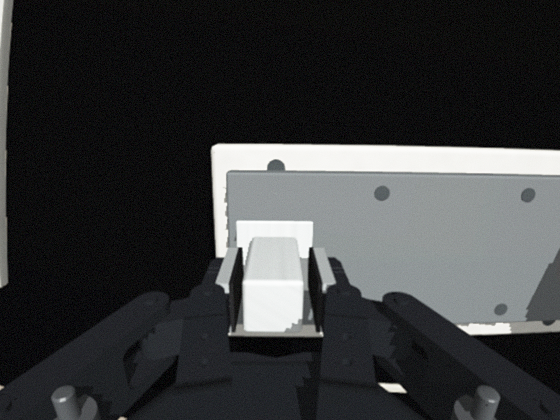

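The handle stands between the pads. Correcting a small tilt, then closing.

Emit:
{"fn": "servo_tool", "kwargs": {
  "turn": [
    [-0.01,0.008,0],
    [0,0,0],
    [0,0,0],
    [0,0,0],
    [0,0,0]
  ],
  "dp": [
    [0,0.001,0],
    [0,0,0],
    [0,0,0],
    [0,0,0],
    [0,0,0]
  ],
  "fingers": [0.032,0.032,0,0,0]
}}

```text
clock: 8.28
position: [523.0, 179.6, 84.1]
ee_rot: [0.993, 0.114, -0.0, 0.0]
contact_force: [-0.5, -0.1, 0.9]
gripper_width: 23.6
```

```bash
python3 - <<'E'
from m import *
s=read_state(); M=R.from_quat(s["ee_rot"]).as_matrix(); print(s["position"],s["contact_force"],s["wrist_torque"],s["gripper_width"],M[:,2].round(4),"jaw yaw",np.degrees(np.arctan2(M[1,1],M[0,1])))
c=get_image("top"); save(c,"top2.png",(140,135,175,120),4.5)
E
```

```text
[523.00259411 179.56398017  84.14139015] [-0.49061852 -0.11084753  0.88619527] [-0.05351132  0.03134015 -0.09711958] 23.62494844279536 [-5.e-04 -6.e-04 -1.e+00] jaw yaw -76.85578730275913
```

View pics/top2.png

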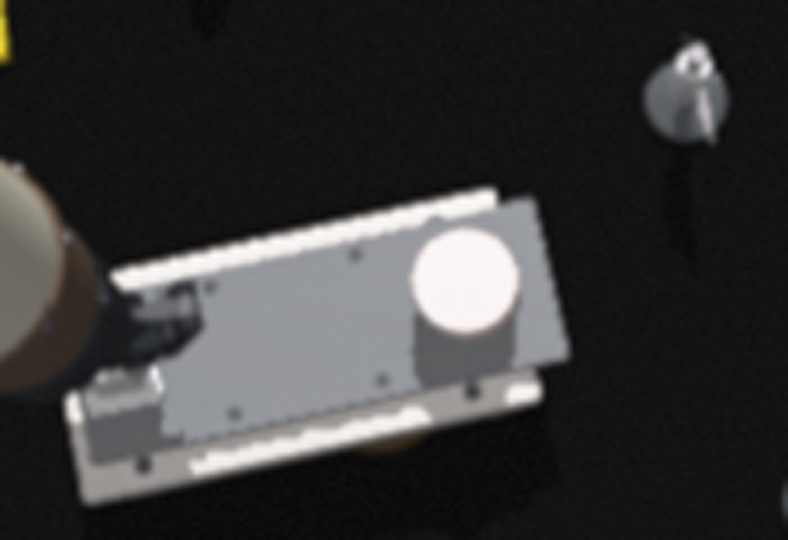

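Grip holds at 23.6 mm. Front edge runs crop (535,197)-(570,358), tip at (715,142). Sliding along the stand axis now.

Emit:
{"fn": "servo_tool", "kwargs": {
  "turn": [
    [0,0,0],
    [0,0,0],
    [0,0,0],
    [0,0,0],
    [0,0,0]
  ],
  "dp": [
    [0.0018,-0.0078,0],
    [0.0022,-0.0098,0],
    [0.0022,-0.0098,0],
    [0.0022,-0.0098,0],
    [0.0018,-0.0078,0]
  ],
  "fingers": [0,0,0,0,0]
}}

```text
clock: 8.95
position: [534.3, 133.7, 84.4]
ee_rot: [0.993, 0.115, 0.001, -0.001]
contact_force: [-0.4, 3.8, 0.0]
gripper_width: 23.4
```

```bash
cat > st.py <<'E'
from m import *
s=read_state(); M=R.from_quat(s["ee_rot"]).as_matrix(); a=np.radians(-76.9); y=np.array([np.cos(a),np.sin(a),0]); z=np.array([0,0,-1.]); D=np.c_[np.cross(y,z),y,z]
p=s["position"]-[523,179.6,84.1]; d=np.array([.2235,-.9747]); l=np.array([.9747,.2235])
print("t",s["clock"],"along",(p[:2]@d).round(2),"lat",(p[:2]@l).round(2),"dz",p[2].round(2),"F",s["contact_force"].round(1),"tq",s["wrist_torque"].round(2),"w",s["gripper_width"].round(1),"turn to straight",R.from_matrix(D@M.T).as_rotvec().round(4))
E
python3 st.py
```

```text
Traceback (most recent call last):
  File "st.py", line 4, in <module>
    print("t",s["clock"],"along",(p[:2]@d).round(2),"lat",(p[:2]@l).round(2),"dz",p[2].round(2),"F",s["contact_force"].round(1),"tq",s["wrist_torque"].round(2),"w",s["gripper_width"].round(1),"turn to straight",R.from_matrix(D@M.T).as_rotvec().round(4))
                                                                                                                                                                    ^^^^^^^^^^^^^^^^^^^^^^^^
AttributeError: 'float' object has no attribute 'round'
```

Emit:
{"fn": "servo_tool", "kwargs": {
  "turn": [
    [0,0,0],
    [0,0,0],
    [0,0,0],
    [0,0,0],
    [0,0,0]
  ],
  "dp": [
    [0.0014,-0.008,-0.0002],
    [0.0018,-0.0098,-0.0002],
    [0.0018,-0.0098,-0.0002],
    [0.0018,-0.0098,-0.0002],
    [0.0012,-0.006,-0.0002]
  ],
  "fingers": [0,0,0,0,0]
}}

```text
clock: 9.57
position: [543.7, 87.9, 84.6]
ee_rot: [0.993, 0.115, 0.002, -0.002]
contact_force: [-1.1, 5.4, 3.9]
gripper_width: 23.3
```

```bash
sed -i 's/s\["gripper_width"\].round(1)/round(s["gripper_width"],1)/' st.py; python3 st.py
```

```text
t 9.575 along 94.0 lat -0.36 dz 0.49 F [-1.1  5.4  3.9] tq [ 1.45  0.63 -0.22] w 23.3 turn to straight [-0.004   0.0037 -0.0011]
```

Emit:
{"fn": "servo_tool", "kwargs": {
  "turn": [
    [-0.004,0.004,-0.001],
    [0,0,0],
    [0,0,0],
    [0,0,0],
    [0,0,0]
  ],
  "dp": [
    [0.002,-0.006,-0.0006],
    [0,0,-0.0003],
    [0,0,0],
    [0,0,0],
    [0,0,0]
  ],
  "fingers": [0,0,0,0,0]
}}

```text
clock: 10.2
position: [545.9, 81.0, 84.3]
ee_rot: [0.993, 0.114, 0.0, -0.0]
contact_force: [-0.8, 3.0, 2.7]
gripper_width: 23.7
```

```bash
python3 st.py; python3 - <<'E'
from m import *
c=get_image("top"); i=c["img"][130:230,230:320]; a=cv2.resize(i[...,::-1],None,fx=6,fy=6,interpolation=cv2.INTER_CUBIC)
c=get_image("scene"); i=c["img"][180:270,250:350]; b=cv2.resize(i[...,::-1],(0,0),fx=6,fy=6,interpolation=cv2.INTER_CUBIC)
cv2.imwrite("pics/t3.png",a); cv2.imwrite("pics/s3.png",b)
E
```

```text
t 10.2 along 101.26 lat 0.33 dz 0.18 F [-0.8  3.   2.7] tq [ 0.84  0.25 -0.08] w 23.7 turn to straight [-0.0005  0.0007  0.0005]
```

View pics/t3.png

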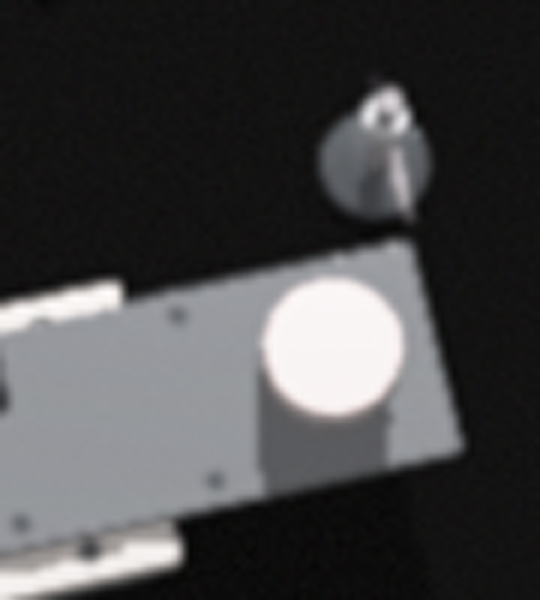

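View pics/s3.png

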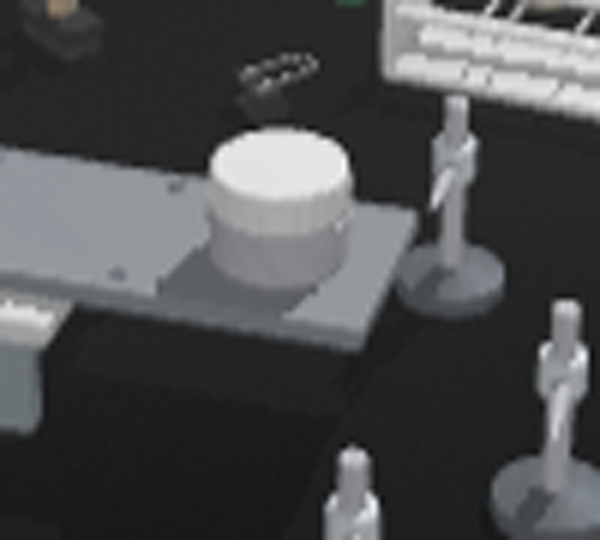

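Top crop: front edge (412,240)-(465,452), tip at (412,220). Scene crop: edge (417,211)-(362,333), tip at (434,208). The board is level and a few mm short of the mark.

```bash
python3 - <<'E'
from m import *
d=np.array([.2235,-.9747]); l=np.array([.9747,.2235])
for n,o,P in (("top",(230,130),((413,240),(465,452),(413,220))),("scene",(250,180),((417,211),(362,333),(434,208)))):
    c=get_image(n); W=[atz(c,o[0]+(x+.5)/6-.5,o[1]+(y+.5)/6-.5,z)[:2] for (x,y),z in zip(P,(70,70,65))]
    e=W[1]-W[0]; print(n,[w.round(1).tolist() for w in W],np.linalg.norm(e), np.degrees(np.arctan2(e[1],e[0])), "remaining vs corner",(W[2]-W[0])@d,"vs mid",(W[2]-(W[0]+W[1])/2)@d,"lat",(W[2]-W[0])@l)
# kinematic estimate
print(np.array([545.9,81.0])+235*d)
s=read_state(); print(s["position"])
E
```

```text
top [[639.9, -141.2], [551.1, -160.9], [649.8, -141.8]] 90.88429719152788 -167.50082277379292 remaining vs corner 2.787432151263458 vs mid 3.117016128353145 lat 9.56166176566993
scene [[639.0, -137.8], [550.7, -159.2], [651.9, -139.2]] 90.80223723717573 -166.3545722255227 remaining vs corner 4.243047237909657 vs mid 3.664067898969923 lat 12.280429846877293
[ 598.4225 -148.0545]
[545.93843817  80.97062734  84.27941205]
```

Emit:
{"fn": "servo_tool", "kwargs": {
  "turn": [
    [0,0,0],
    [0,0,0],
    [0,0,0],
    [0,0,0],
    [0,0,0]
  ],
  "dp": [
    [0.0005,-0.003,-0.0003],
    [0,0,0],
    [0,0,0],
    [0,0,0],
    [0,0,0]
  ],
  "fingers": [0,0,0,0,0]
}}

```text
clock: 11.02
position: [546.6, 78.4, 84.3]
ee_rot: [0.993, 0.114, 0.001, -0.0]
contact_force: [-0.2, 2.4, 3.2]
gripper_width: 23.5
```

```bash
python3 st.py; python3 - <<'E'
from m import *
d=np.array([.2235,-.9747]); l=np.array([.9747,.2235])
I=[get_image("top") for _ in range(8)]; c=I[0]; c["img"]=np.mean([x["img"] for x in I],0).astype(np.uint8)
J=[get_image("scene") for _ in range(4)]; e=J[0]; e["img"]=np.mean([x["img"] for x in J],0).astype(np.uint8)
a=cv2.resize(c["img"][150:215,275:315,::-1],None,fx=9,fy=9,interpolation=cv2.INTER_CUBIC); b=cv2.resize(e["img"][205:245,300:340,::-1],None,fx=9,fy=9,interpolation=cv2.INTER_CUBIC)
b=np.vstack([b,np.zeros((a.shape[0]-b.shape[0],b.shape[1],3),np.uint8)]); cv2.imwrite("pics/f.png",np.hstack([a,b]))
# needle brightness profile in top, and front edge subpixel by rows
g=c["img"].mean(2)
for v in range(156,170): print(v,g[v,288:304].astype(int))
E=[]
for v in range(173,206):
    r=g[v,285:318]; k=np.argmin(np.diff(r)); 
    if r[k]-r[k+1]<20: continue
    hi=np.median(r[max(k-5,0):k-1]); lo=np.median(r[k+3:k+7]); m=(hi+lo)/2
    j=[q for q in range(max(k-2,0),k+3) if r[q]>=m>r[q+1]]
    if j: E.append((285+j[0]+(r[j[0]]-m)/(r[j[0]]-r[j[0]+1]),v))
E=np.array(E); W=np.array([atz(c,u,v,70)[:2] for u,v in E]); al=W@d; la=W@l
A=np.polyfit(la,al,1)
for _ in range(5):
    k=abs(np.polyval(A,la)-al)<1.2; A=np.polyfit(la[k],al[k],1)
print("edge fit",A,k.sum(),len(k),la.min(),la.max())
for u,v in ((298.4,166.5),(298.0,166.2),(297.8,166)):
    t=atz(c,u,v,65)[:2]; print("tip",t,"remaining",t@d-np.polyval(A,la[k].mean()), t@d-np.polyval(A,t@l))
E
```

```text
t 11.025 along 103.91 lat 0.41 dz 0.2 F [-0.2  2.4  3.2] tq [ 0.81  0.25 -0.04] w 23.5 turn to straight [-0.0008  0.0011 -0.0003]
156 [100 101  99  95  95  96 112 150 164 123  99  97  87  59  27  17]
157 [ 97  98  95  89  89  88 106 150 169 132 102  96  88  62  30  16]
158 [ 96  96  89  79  77  77 101 151 176 146 106  94  85  58  28  16]
159 [ 94  91  81  69  66  72 104 152 182 161 112  92  80  49  22  16]
160 [ 93  85  71  65  66  76 101 143 178 167 113  87  72  38  18  17]
161 [ 92  83  68  64  66  76  94 126 165 165 114  80  56  28  16  16]
162 [ 92  83  68  64  66  76  89 111 149 162 115  68  37  19  16  17]
163 [ 87  82  68  64  66  75  87 101 135 153 107  51  20  16  17  17]
164 [ 71  73  64  62  65  72  81  88 109 123  90  39  15  16  18  17]
165 [44 51 52 55 57 60 63 61 69 84 75 38 16 17 17 18]
166 [20 27 32 37 38 36 35 31 33 53 60 34 17 17 18 17]
167 [12 13 16 17 17 15 14 12 14 24 30 20 16 17 17 17]
168 [14 10  9 10 10 10 12 13 19 23 24 21 17 17 18 17]
169 [15 13 11 12 17 27 36 43 52 61 61 47 25 17 17 17]
edge fit [1.39046265e-03 2.81358769e+02] 30 33 501.26672071726824 582.8633206974166
tip [ 649.15158157 -141.76852583] remaining 1.1539324311306132 1.0726639715807096
tip [ 649.92216171 -140.78385275] remaining 0.36639624329376375 0.28377742355735336
tip [ 650.4363952  -140.29352999] remaining 0.003409830556165616 -0.08005829839368062
```

View pics/f.png

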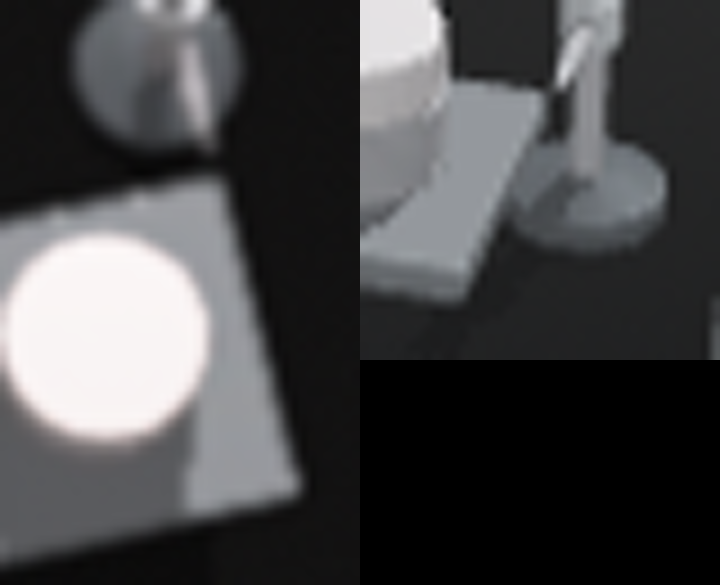

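The edge is level with the tip within ~1 mm (top: 0–0.4 mm short, scene: ~1 mm short). One small nudge, then a hold.

Emit:
{"fn": "servo_tool", "kwargs": {
  "turn": [
    [0,0,0],
    [0,0,0],
    [0,0,0],
    [0,0,0],
    [0,0,0]
  ],
  "dp": [
    [0.0001,-0.0009,-0.0002],
    [0,0,0],
    [0,0,0],
    [0,0,0],
    [0,0,0]
  ],
  "fingers": [0,0,0,0,0]
}}

```text
clock: 12.25
position: [546.8, 78.1, 84.4]
ee_rot: [0.993, 0.114, 0.001, -0.001]
contact_force: [-0.8, 4.2, 2.7]
gripper_width: 23.3
```

```bash
python3 st.py; python3 - <<'E'
from m import *
c=get_image("top"); save(c,"end.png",(140,110,290,200),2.7)
E
python3 st.py
```

```text
t 12.25 along 104.23 lat 0.49 dz 0.26 F [-0.8  4.2  2.7] tq [ 0.97  0.33 -0.01] w 23.3 turn to straight [-0.0016  0.0015 -0.0002]
t 12.3 along 104.26 lat 0.47 dz 0.26 F [-0.4  2.9  3.3] tq [ 0.86  0.35 -0.1 ] w 23.0 turn to straight [-0.0016  0.0015 -0.0002]
```

View pics/end.png

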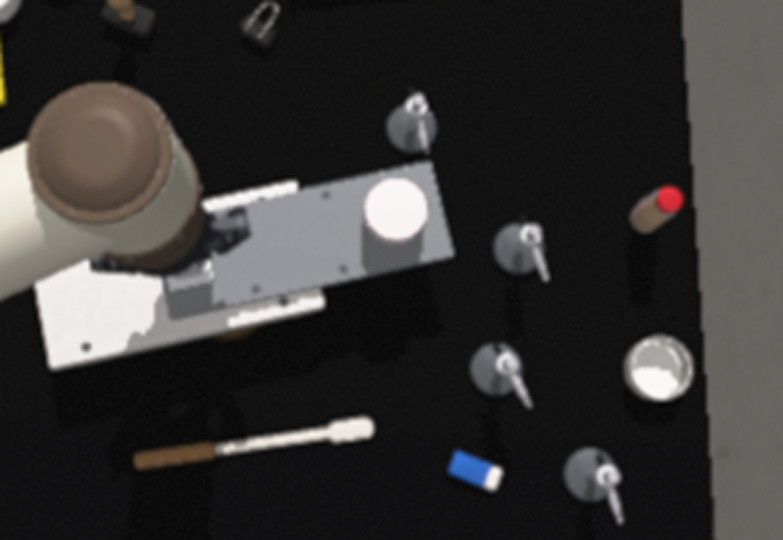

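The board is flat, its front edge (433,163)-(453,257) is in line with the tip (427,152), and the bystanders are unmoved. The grip is holding steadily.

```bash
python3 -c "
from bench import job_done; print(job_done())"; python3 st.py
```

```text
the job is handed in; nothing more can be done
None
the job is handed in; nothing more can be done
```

I pressed the cap home, slid the board out to the mark, and handed the job in at about 12.3 s while still gripping the handle.

- **Cap:** I pressed it with the shut fingers while the board overhung the stand by about 19 mm. It stopped at 109.9 mm (seated height is 110 mm) and did not move further at 26 N.
- **Slide:** I gripped the square handle and slid the board about 104 mm along the stand axis. Sideways drift was about 0.5 mm, the tool rose 0.26 mm, and the tool's tilt was about 0.1°.
- **Mark:** I used the pointer post farthest from the robot's base. In the last measurement from the top camera the front edge was 0–0.4 mm short of the tip, and the scene camera gave about 1 mm short. I then moved it about 0.3 mm closer and did not measure it again.
- **Disagreement:** The absolute estimate, from the tool position and the first tip measurement, put the edge about 3 mm short. I trusted the images, where calibration errors mostly cancel.
- **Bystanders:** The last picture shows the vial, tin and eraser where they were.

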